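Roll the washed roller home in its drain tray with the hand press

ROBOT

A 7-joint arm with a two-finger parallel gripper is mounted at the origin on the work surface. World frame = base frame: x ahead of the robot, y to its left, z up, the work surface at z = 0. Lengths are in m, angles in rad, forces in N, time in s.
With the tool pointing down it reaches from about 0.4 to 0.85 m from the base axis. Payload 10.4 kg.
Tool frame: the origin (TCP) lies midway between the tips of the shut fingers; the grasp point (between the pads) lies 19 mm behind it; y points along the fingers, x is the direction in which the jaws open and shut, and the axes are right-handed (so a half turn about y gives the same grasp; the last joint's range is limited). The gripper opens to 85 mm and grips with 20 to 120 N. Pads are 22 mm wide; open, the fingers measure 114 mm over their backs; the gripper's body (76 mm by 85 mm) begins 54 mm behind the grasp point. The pads swing forward as they close: fully open they stand 13 mm farther back than shut.
Start: joints at [-1.184, 0.332, -0.065, 1.46, 0.022, 1.35, -0.088], TCP at [0.249, 0.573, 0.231] pointing down, gripper open.
Joint ranges: [-2.6, 2.6], [-0.5, 2.12], [-1.47, 1.34], [0.16, 2.42], [-1.27, 4.41], [0.06, 2.06], [-2.6, 2.6]. Speed limits (rad/s): [2.22, 2.22, 2.79, 2.79, 3.14, 3.14, 3.14].

INTERFACE

Orientations are given as [roll, pitch, yaw] about the fixed x, y, z axes, in that order (R = Rz(yaw) Ry(pitch) Rx(roll)).
In Python, from cell import sensors, cams, env gives the robot as it stands.
- The arm moves only by the tool arm_command, never from a script. Its argument "commands" is a list of rows, each a list of 7 numbers: the turn, a rotation vector about the tool's x, y, z in rad, then the shift along the tool's x, y, z in mm, then the closure, from 0 (fully open) to 1 (shut). A call has exactly 10 rows; each row is the pose to reach, as a shift and turn from the pose commanded when the call began, along the tool's axes at that moment; what a row does not reach only later rows make up. A row lasts 1/10 s, in which the tool goes at most 50 mm and 8.59 degrees, less where a joint would pass 70% of its speed; a pose out of reach is approached as far as the arm can. A call with a gripper value outside its range is refused whole. The fingers move at their own pace and stop on an object; "squeeze" is the grip in N (left out, the last holds). Time passes only in rows, so rows that repeat a pose let the fingers close, or fill a call up. It gives the time, the measured TCP pose, the force and the opening at its end, in the units of the state.
- sensors.observe(): the state, without advancing time (a new reading comes with each control period).
- cams.camera(name): name is "scene" or "top" or "wrist"; returns (picture, depth): 420x560x3 uint8, red, green, blue; 420x560 float32, m along the optical axis (not along the pixel's ray), 0 where there is no reading.
- cams.camera_info(name): a dict with "fx", "fy", "cx", "cy" (pixels), "R" (3x3) and "t" (3): a world point X has camera coordinates R X + t; the wrist camera has in their place "hand_eye" (4x4, takes a point from camera to tool coordinates, whose origin is the TCP and whose axes are the tool frame's). Camera axes: x right, y down, z forward; pixel columns grow to the right and rows downward; lengths in m; the calibration is good to about 2 mm. A picture is of the moment at which its call begins: read the wrist's pose just before it. camera_info takes no time and is no camera call.
- env.job_done(): hands the job in, once; it reports no verdict.
The state is a dict: "time_s": time; "qpos": joint angles; "joint_vel": joint speeds; "joint_efforts": joint torques, N m; "ee_pos": TCP position; "orientation": TCP orientation; "ft_force": force on the tool from outside, world axes, zero at the start; "torque": the same for the moment, N m; "finger_gap": finger opening in m.
Only numpy, scipy, OpenCV 4.12 (cv2) and the standard library are available. Lean on these libraries where they do the work, as an engineer would, in place of code of your own. Each camera call takes 0.05 s, during which the arm holds its last target.

TASK

Pick up the flat hand press by its handle, lay its plate flat on top of the washed steel roller and, pressing lightly and never letting the roller run, roll it up the sloping drain tray over the low rib until it is fully home between the rib and the end stop. Then lay the press gently back, centred and flat, on its black mat and let go. Do not touch the clean roller with the gripper, and leave everything else where it is.

Things in the scene. Friction and masses are not known exactly. Their poses are not given: they have to be found in the camera images.
- tray: Fixed open aluminium drain tray on black feet, 122 by 172 mm. Origin under its middle; frame level: y runs along the tray UPHILL to the end stop, x across. Origin height varies 0 to 8 mm. The 110 mm wide floor slopes: its height above the origin = 20 mm + 0.045 * y. Side rails rise 36 mm above the floor, 9 mm less than the roller's top. Inner end faces at y = -80 and (stop) +80 mm.
- rib (a point): Top of a smooth steel rib across the tray's floor, 2 mm proud, at tray y = 46 mm. The roller must be rolled over it: it meets the rib when its centre is at about tray y = 35 mm, rises 2 mm and drops behind it. Let go before that, it rolls back down to the low end. Axes as the tray's.
- roller: Plain steel roller, a loose lying cylinder 45 mm in diameter, 104 mm long, 0.3 to 0.55 kg. Origin at its centre; x is its long axis (along the tray's x); y and z turn with it. It starts at the low end (tray y = -57 mm). Under a plate that does not slip it moves half as far as the plate. Home: centre at tray y = 55 to 58 mm.
- seat (a point): The point in the tray where the roller's centre lies when it is home: tray (0, 57, 45) mm. Axes as the tray's.
- press: Flat hand press, loose, 0.32 to 0.6 kg: aluminium plate 130 mm (x) by 200 mm (y), 8 mm thick, wider than the tray's channel; on its middle a rigid upright black handle block 70 mm (x) by 28 mm (y), reaching from the plate to 56 mm above the plate's underside. Origin under the plate's middle. Take the handle from above across its 28 mm. Starts on the black mat.
- mat: Fixed black rubber mat 160 mm by 230 mm, 3 mm thick, the press's place. Origin under its centre, so its top is 3 mm above the origin.
- board: Fixed white plastic board 160 mm by 210 mm, 10 mm thick, not used. It and the mat may have swapped sides. Origin under its centre.
- dishes: Bystander: stack of three covered clear round culture dishes, 90 mm wide, 45 mm tall, on the white board; origin under its centre.
- mould: Bystander: thin steel ring, 80 mm wide, 40 mm tall, standing on the white board; origin under its centre.
- cutter: Bystander: thin steel ring cutter, 68 mm wide, 35 mm tall, on the counter; origin under its centre.
- bowl_a: Bystander: white ceramic bowl, 120 mm wide, 45 mm tall; origin under its centre.
- bowl_b: Bystander: white ceramic bowl, 110 mm wide, 42 mm tall; origin under its centre.
- spatula: Bystander: hand spatula with a green handle lying on the counter.
- jar: Bystander: glass jar with steel cap, 80 mm wide, 90 mm tall; origin under its centre.
- sprayer: Bystander: white spray bottle, 76 mm wide, about 205 mm tall; origin under its centre.

How it is judged:
On the way, in this order (a step that is already met when the one before it is completed fails the run):
1. the press, lifted off its mat, bears on the roller lying at the low half of the tray (contact force between press and roller above 0.5 N and y of roller in the frame of tray below 0 m), for 0.1 s.
2. the roller is home behind the rib against the stop (y of roller in the frame of tray between 0.052 and 0.062 m and z of roller in the frame of tray below 0.0485 m and angle between the x axis of roller and the x axis of tray, either way round below 0.12 rad), for 0.2 s.
At the end, for the whole second after the job is handed in: Roller at rest between rib and stop (centre at tray y 52 to 62 mm, down on the floor, square within 0.12 rad); press at rest, flat on the mat (within 3 mm of its top), centres within 30 mm, turned under 0.35 rad from the mat either way round; released (all of step 2 and linear speed of each of roller, press below 0.02 m/s and horizontal distance between press and mat below 0.03 m and z of press in the frame of mat below 0.006 m and angle between press's own z axis and vertical below 0.05 rad and angle between the y axis of press and the y axis of mat, either way round below 0.35 rad); the robot touches nothing.
It fails at once if the press bears on the roller with more than 30 N (contact force between press and roller above 30 N).
It fails at once if the gripper or arm touches the roller (contact force between any of the fingers, the arm and roller above 0.5 N).
It fails at once if the roller runs (faster than 0.25 m/s) (linear speed of roller above 0.25 m/s).
It fails at once if the press is dropped (falls faster than 0.35 m/s with no finger on it) (linear speed of press above 0.35 m/s and not (contact force between the fingers and press above 0.2 N)).
It fails at once if a bystander is moved by more than 20 mm (distance of any of dishes, mould, cutter, bowl_a, bowl_b, spatula, jar, sprayer from where it was at the start of the episode above 0.02 m).
It also fails if it takes over 67 s, if anything falls off the work surface, if the arm or the gripper's body presses on something with over 40 N, if the wrist force passes 120 N, or if a joint passes its speed limit or range.

## Working session

There is one attempt and no reset: what is moved stays moved. The work goes in short steps, Python scripts to look and compute and a tool call to move; the robot and the scene stay as the last step left them, time stands still between calls to the robot, and variables do not carry over. Pictures are saved under pics/ and viewed, and the job is handed in when it is done.

Besides the shell and the picture viewer there is one more tool, called as name(argument=value, ...), one argument or row to a line, values as JSON. arm_command: Moves the arm, as the interface text tells. Its arguments: {"type":"object","properties":{"commands":{"type":"array","items":{"type":"array","items":{"type":"number"}}},"squeeze":{"type":"number"}},"required":["commands"]}

```bash
ls; mkdir -p pics; python3 - <<'E'
from cell import sensors,cams,env
import cv2,numpy as np
s=sensors.observe()
for k,v in s.items(): print(k,np.round(v,4))
for n in ["scene","top"]:
    p,d=cams.camera(n); cv2.imwrite(f"pics/{n}0.png",p[:,:,::-1]); np.savez(f"{n}0.npz",p=p,d=d)
    print(n,cams.camera_info(n))
print(cams.camera_info("wrist"))
E
```

```text
pics
time_s 0.0
qpos [-1.1836  0.3329 -0.0647  1.461   0.0216  1.3499 -0.0885]
joint_vel [-0.0019  0.0022 -0.0001  0.0006 -0.0009 -0.0008  0.0013]
joint_efforts [ 1.00000e-04 -6.25439e+01  4.86000e-02 -3.91618e+01  1.61000e-02
  9.40000e-03 -1.00000e-04]
ee_pos [0.2488 0.5729 0.2305]
orientation [-1.5708e+00  1.4000e-03  1.1610e+00]
ft_force [-0.4872 -0.3894  0.3912]
torque [ 0.0207 -0.0461 -0.0513]
finger_gap 0.0852
scene {'fx': 424.7364014609691, 'fy': 424.7364014609691, 'cx': 281.8574806512502, 'cy': 215.6816681346215, 'R': array([[ 0.47455735,  0.88017776, -0.00907941],
       [ 0.57066815, -0.31550257, -0.75815301],
       [-0.670174  ,  0.35460575, -0.65201348]]), 't': array([-0.28066631, -0.27536877,  1.40267062])}
top {'fx': 403.30014245711624, 'fy': 403.30014245711624, 'cx': 271.88331173973876, 'cy': 215.10455412212448, 'R': array([[ 0.01260866, -0.99983367,  0.01317746],
       [-0.98064119, -0.01493985, -0.19524257],
       [ 0.19540696, -0.01046061, -0.98066645]]), 't': array([-0.01127464,  0.59579069,  1.02285317])}
{'fx': 347.69515329542895, 'fy': 347.69515329542895, 'cx': 280.64426345608877, 'cy': 208.28162322218412, 'hand_eye': array([[ 9.99999682e-01,  1.64670978e-04, -7.80253186e-04,
        -4.81824947e-04],
       [ 7.92881351e-04, -3.09797811e-01,  9.50802128e-01,
        -1.42839591e-01],
       [-8.51512124e-05, -9.50802445e-01, -3.09797843e-01,
         8.01046580e-02],
       [ 0.00000000e+00,  0.00000000e+00,  0.00000000e+00,
         1.00000000e+00]])}
```

View pics/scene0.png

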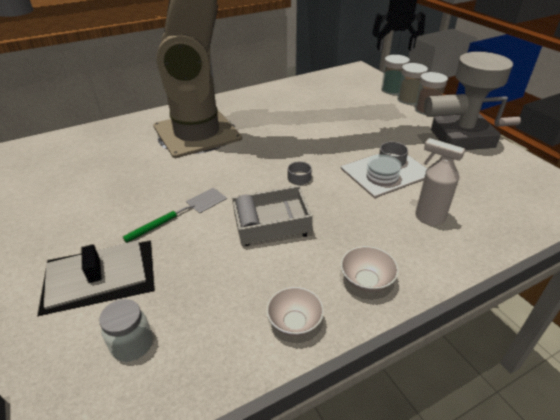

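View pics/top0.png

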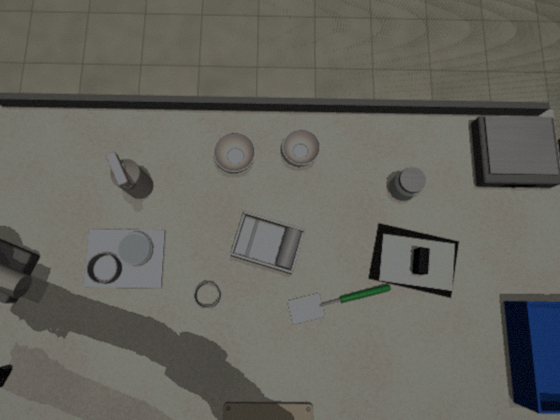

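The top view (image up = +x, image left = +y) shows the tray around (267,243) with the roller at its right end and the rib left of it. The press is on the mat around (418,262). Next I'll measure them.

```bash
cat > h.py <<'E'
import numpy as np,cv2
from cell import sensors,cams,env
def cloud(n,d):
    c=cams.camera_info(n); v,u=np.mgrid[0:420,0:560]
    X=np.stack([(u-c['cx'])/c['fx']*d,(v-c['cy'])/c['fy']*d,d],-1)
    W=(X-c['t'])@c['R']; W[d==0]=np.nan; return W
def ray(n,uv,z):
    c=cams.camera_info(n); uv=np.atleast_2d(uv).astype(float)
    r=np.c_[(uv[:,0]-c['cx'])/c['fx'],(uv[:,1]-c['cy'])/c['fy'],np.ones(len(uv))]@c['R']
    o=-c['R'].T@c['t']; return o+r*((z-o[2])/r[:,2])[:,None]
E
python3 - <<'E'
from h import *
T=np.load('top0.npz'); W=cloud('top',T['d']); p=T['p']
print("table z", np.nanmedian(W[310:340,150:200,2]))
def rect(m,name):
    q=W[m][:,:2]; q=q[~np.isnan(q).any(1)]; r=cv2.minAreaRect((q*1000).astype(np.float32)); print(name,m.sum(),r,'z',np.nanmedian(W[m][:,2]))
win=np.zeros(p.shape[:2],bool); win[215:305,360:470]=1
Z=W[...,2]; g=p.max(-1)
hand=win&(Z>.04)&(Z<.075); rect(hand,'handle')
plate=win&(Z<.03)&(g>95); 
n,l,st,_=cv2.connectedComponentsWithStats(plate.astype(np.uint8)); print(st[:6])
dark=win&(g<40)&(Z<.03); rect(dark,'mat dark')
# tray
win=np.zeros(p.shape[:2],bool); win[205:280,222:310]=1
rect(win&(Z>.045)&(Z<.10),'tray hi'); rect(win&(Z>.02)&(Z<.1),'tray all')
for v in (235,243,250):
    print([tuple(np.round(W[v,u]*1000).astype(int)) for u in range(232,304,4)])
b=cv2.resize(p[200:310,220:480,::-1],None,fx=3,fy=3,interpolation=cv2.INTER_CUBIC); b=np.clip(b*1.8,0,255).astype(np.uint8); cv2.imwrite('pics/crop0.png',b)
E
```

```text
table z -0.00016334588967631622
handle 339 ((480.19769287109375, -402.86651611328125), (29.31619644165039, 69.65184783935547), 82.98606872558594) z 0.05818279964697781
[[     0      0    560    420 227607]
 [   360    215    110     90   7586]
 [   375    291      1      1      1]
 [   364    293      1      2      2]
 [   368    292      1      2      2]
 [   371    292      1      1      1]]
mat dark 1089 ((487.763671875, -398.4808349609375), (227.68106079101562, 156.850830078125), 77.61050415039062) z 0.0031345955576691635
tray hi 1231 ((523.4454345703125, 8.920928955078125), (172.07896423339844, 122.40921020507812), 74.17872619628906) z 0.061610855819809386
tray all 3015 ((523.4026489257812, 8.855499267578125), (172.2332000732422, 122.47200012207031), 74.17017364501953) z 0.030167448154081986
[(np.int64(549), np.int64(107), np.int64(0)), (np.int64(542), np.int64(92), np.int64(53)), (np.int64(545), np.int64(83), np.int64(30)), (np.int64(546), np.int64(72), np.int64(28)), (np.int64(546), np.int64(61), np.int64(29)), (np.int64(545), np.int64(50), np.int64(32)), (np.int64(547), np.in
[... 1459 characters left out ...]
82), np.int64(33)), (np.int64(505), np.int64(71), np.int64(26)), (np.int64(504), np.int64(60), np.int64(32)), (np.int64(505), np.int64(49), np.int64(25)), (np.int64(505), np.int64(38), np.int64(31)), (np.int64(505), np.int64(28), np.int64(29)), (np.int64(506), np.int64(17), np.int64(24)), (np.int64(506), np.int64(6), np.int64(24)), (np.int64(506), np.int64(-5), np.int64(26)), (np.int64(506), np.int64(-16), np.int64(22)), (np.int64(503), np.int64(-26), np.int64(56)), (np.int64(502), np.int64(-36), np.int64(64)), (np.int64(502), np.int64(-46), np.int64(68)), (np.int64(502), np.int64(-57), np.int64(65)), (np.int64(505), np.int64(-69), np.int64(39)), (np.int64(510), np.int64(-83), np.int64(-3))]
```

View pics/crop0.png

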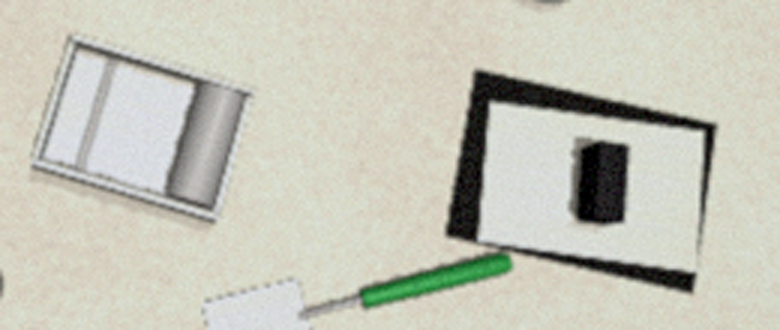

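```bash
cat >> h.py <<'E'
from scipy.spatial.transform import Rotation as Ro
def go(pos,yawdeg):
    s=sensors.observe(); R0=Ro.from_euler('xyz',s['orientation']); R1=Ro.from_euler('xyz',[-np.pi/2,0,np.deg2rad(yawdeg)])
    sh=R0.inv().apply(np.array(pos)-s['ee_pos'])*1000; tv=(R0.inv()*R1).as_rotvec()
    print('turn',np.round(tv,4),'shift',np.round(sh,1))
def st():
    s=sensors.observe(); o=np.rad2deg(s['orientation']); print(s['time_s'],'pos',np.round(s['ee_pos'],4),'rpy',np.round(o,2),'F',np.round(s['ft_force'],2),'T',np.round(s['torque'],2),'gap',round(s['finger_gap'],4),'q',np.round(s['qpos'],2)); return s
E
python3 - <<'E'
from h import *
T=np.load('top0.npz'); W=cloud('top',T['d']); p=T['p'];Z=W[...,2]; g=p.max(-1)
def rect(q,name):
    q=q[~np.isnan(q).any(1)]; print(name,len(q),cv2.minAreaRect((q[:,:2]*1000).astype(np.float32)))
sub=np.zeros(p.shape[:2],bool); sub[215:305,360:470]=1
rect(W[sub&(Z>.053)&(Z<.07)],'handtop')
# plate: bright component around handle inside dark mat
m=((g>70)&sub).astype(np.uint8); 
n,l,s,c=cv2.connectedComponentsWithStats(m,connectivity=4); print(s)
i=l[262,395]; print('plate comp',s[i])
cn,_=cv2.findContours((sub&(Z>.007)&(Z<.016)).astype(np.uint8),0,2); 
rect(W[sub&(Z>.0075)&(Z<.03)],'plate z')
print('handle pix', [np.median(p[258:265,415:425].max(-1))],'plate pix',np.median(p[250:270,385:405].max(-1)),'table',np.median(g[310:340,150:200]))
S=np.load('scene0.npz'); WS=cloud('scene',S['d']); ps=S['p']; Zs=WS[...,2]
sub2=np.zeros((420,560),bool); sub2[230:320,30:165]=1
rect(WS[sub2&(Zs>.053)&(Zs<.07)&(WS[...,0]<.56)],'scene handtop'); rect(WS[sub2&(ps.max(-1)<45)&(Zs<.015)],'scene mat')
sub3=np.zeros((420,560),bool); sub3[180:250,225:320]=1
rect(WS[sub3&(Zs>.045)&(Zs<.1)],'scene tray hi')
# heights: tray frame
for W_,n in ((W,'top'),(WS,'scene')):
    q=W_.reshape(-1,3); q=q[~np.isnan(q).any(1)]; a=np.deg2rad(74.17); d=q[:,:2]-[.5234,.0089]
    ty=d@[np.cos(a),np.sin(a)]; tx=d@[np.sin(a),-np.cos(a)]
    f=(abs(tx)<.045)&(ty>-.02)&(ty<.03)&(q[:,2]<.04); print(n,'origin h from floor',np.median(q[f,2]-.02-.045*ty[f]),f.sum())
    f=(abs(tx)>.0565)&(abs(tx)<.0605)&(abs(ty)<.075)&(q[:,2]>.04); print(' from rails',np.median(q[f,2]-.056-.045*ty[f]),f.sum())
    f=(abs(tx)<.045)&(ty>-.085)&(ty<-.03)&(q[:,2]>.045); r=q[f]; 
    from scipy.optimize import least_squares
    L=least_squares(lambda v:np.hypot(ty[f]-v[0],r[:,2]-v[1])-.0225,[-.057,.045],loss='soft_l1',f_scale=.002); print(' roller y,z',L.x)
    f=(abs(ty)>.0815)&(abs(ty)<.085)&(abs(tx)<.05)&(q[:,2]>.04); print(' end wall top',np.median(q[f&(ty>0),2]))
st()
E
```

```text
handtop 289 ((480.190185546875, -402.91424560546875), (29.257795333862305, 69.61641693115234), 82.83649444580078)
[[     0      0    560    420 227080]
 [   360    215    110     90   8120]]
plate comp [ 360  215  110   90 8120]
plate z 3150 ((460.4810485839844, -381.3829345703125), (248.23855590820312, 207.43780517578125), 79.3482894897461)
handle pix [np.float64(16.0)] plate pix 122.0 table 118.0
scene handtop 358 ((484.2359619140625, -406.7845458984375), (28.123435974121094, 72.7637939453125), 82.635009765625)
scene mat 1193 ((494.2597351074219, -401.9287414550781), (225.84695434570312, 155.12631225585938), 77.89522552490234)
scene tray hi 1666 ((527.7363891601562, 4.569007873535156), (172.80307006835938, 126.57048797607422), 73.91226196289062)
top origin h from floor 0.005566542221227026 603
 from rails 0.0056801748832545 169
 roller y,z [-0.05823095  0.04529003]
 end wall top 0.05701700921330014
scene origin h from floor 0.007360015866284879 343
 from rails 0.00684881126453748 62
 roller y,z [-0.06045514  0.04684574]
 end wall top 0.05853097559553395
0.1 pos [0.2489 0.5729 0.2306] rpy [-9.000e+01  7.000e-02  6.652e+01] F [ 0.12  0.05 -0.34] T [ 0.   -0.07 -0.07] gap 0.0855 q [-1.18  0.33 -0.06  1.46  0.02  1.35 -0.09]
```

```bash
python3 - <<'E'
from h import *
go([.5,.1,.26],83); go([.482,-.405,.20],83)
E
```

```text
turn [-1.000e-04 -2.876e-01 -1.300e-03] shift [-333.8  -28.9 -418.7]
turn [-1.000e-04 -2.876e-01 -1.300e-03] shift [-804.1   31.7 -603.4]
```

arm_command(
  commands=[
    [0, 0, 0, -33, -3, -42, 0],
    [0, 0, 0, -67, -6, -84, 0],
    [0, -0.05, 0, -100, -9, -126, 0],
    [0, -0.1, 0, -134, -12, -168, 0],
    [0, -0.15, 0, -167, -15, -210, 0],
    [0, -0.2, 0, -200, -18, -252, 0],
    [0, -0.25, 0, -234, -21, -294, 0],
    [0, -0.2876, 0, -267, -24, -336, 0],
    [0, -0.2876, 0, -300, -27, -378, 0],
    [0, -0.2876, 0, -334, -29, -419, 0],
  ],
)

```text
time_s: 1.1
ee_pos: [0.4839, 0.1305, 0.2588]
orientation: [-1.571, -0.0, 1.449]
ft_force: [1.4, 1.3, -0.2]
finger_gap: 0.085
```

```bash
python3 - <<'E'
from h import *
st(); go([.482,-.405,.20],83)
E
```

```text
1.1 pos [0.4839 0.1305 0.2588] rpy [-9.000e+01 -2.000e-02  8.301e+01] F [ 1.39  1.28 -0.2 ] T [ 0.06 -0.07  0.02] gap 0.085 q [-0.64  0.03  0.3   1.75 -0.01  1.35  1.11]
turn [0.     0.0001 0.0003] shift [-531.7   58.6  -63.4]
```

arm_command(
  commands=[
    [0, 0, 0, -45, 5, -4, 0],
    [0, 0, 0, -93, 10, -8, 0],
    [0, 0, 0, -140, 15, -12, 0],
    [0, 0, 0, -187, 21, -16, 0],
    [0, 0, 0, -235, 27, -20, 0],
    [0, 0, 0, -283, 33, -24, 0],
    [0, 0, 0, -331, 39, -28, 0],
    [0, 0, 0, -380, 45, -32, 0],
    [0, 0, 0, -428, 51, -37, 0],
    [0, 0, 0, -475, 56, -41, 0],
  ],
)

```text
time_s: 2.1
ee_pos: [0.4659, -0.3457, 0.2022]
orientation: [-1.571, -0.0, 1.449]
ft_force: [1.6, 1.1, 0.3]
finger_gap: 0.0853
```

arm_command(
  commands=[
    [0, 0, 0, -28, 4, -3, 0],
    [0, 0, 0, -28, 4, -3, 0],
    [0, 0, 0, -28, 4, -3, 0],
    [0, 0, 0, -28, 4, -3, 0],
    [0, 0, 0, -28, 4, -3, 0],
    [0, 0, 0, -28, 4, -3, 0],
    [0, 0, 0, -28, 4, -3, 0],
    [0, 0, 0, -28, 4, -3, 0],
    [0, 0, 0, -28, 4, -3, 0],
    [0, 0, 0, -28, 4, -3, 0],
  ],
)

```text
time_s: 3.1
ee_pos: [0.4657, -0.3721, 0.1986]
orientation: [-1.571, -0.0, 1.449]
ft_force: [0.6, 0.3, 0.5]
finger_gap: 0.086
```

```bash
python3 - <<'E'
from h import *
s=st(); p,d=cams.camera('wrist'); cv2.imwrite('pics/w1.png',p[:,:,::-1])
c=cams.camera_info('wrist'); v,u=np.mgrid[0:420,0:560]
X=np.stack([(u-c['cx'])/c['fx']*d,(v-c['cy'])/c['fy']*d,d],-1)
H=c['hand_eye']; X=X@H[:3,:3].T+H[:3,3]; W=X@Ro.from_euler('xyz',s['orientation']).as_matrix().T+s['ee_pos']
W[d==0]=np.nan; np.savez('w1.npz',p=p,W=W); Z=W[...,2]; g=p.max(-1)
near=(np.hypot(W[...,0]-.482,W[...,1]+.405)<.06)
def rect(q,n): print(n,len(q),cv2.minAreaRect((q[:,:2]*1000).astype(np.float32)),np.median(q[:,2]))
rect(W[near&(Z>.053)&(Z<.07)],'handtop')
big=(np.hypot(W[...,0]-.482,W[...,1]+.405)<.16)
rect(W[big&(Z<.008)&(g<40)],'mat'); 
go([.482,-.405,.20],83)
E
```

```text
3.1 pos [ 0.4657 -0.3721  0.1986] rpy [-9.0e+01 -1.0e-02  8.3e+01] F [0.59 0.26 0.49] T [ 0.03 -0.   -0.03] gap 0.086 q [ 0.    0.34  0.75  1.62 -0.24  1.27  2.24]
handtop 2482 ((480.6568908691406, -405.5589904785156), (28.168399810791016, 68.88505554199219), 82.92743682861328) 0.059125002959102446
mat 0 ((0.0, 0.0), (0.0, 0.0), 0.0) nan
turn [0.     0.     0.0001] shift [-30.7  -1.4 -20.1]
  return _methods._mean(a, axis=axis, dtype=dtype,
  ret = ret.dtype.type(ret / rcount)
```

View pics/w1.png

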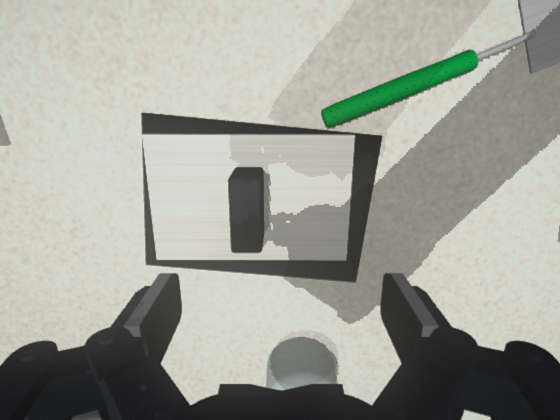

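```bash
python3 - <<'E'
from h import *
d=np.load('w1.npz'); W=d['W'];p=d['p'];Z=W[...,2]; g=p.max(-1)
def rect(q,n): print(n,len(q),cv2.minAreaRect((q[:,:2]*1000).astype(np.float32)),np.median(q[:,2]))
big=(np.hypot(W[...,0]-.482,W[...,1]+.405)<.17)
rect(W[big&(abs(Z)<.0075)&(g<75)&(p.ptp(-1) if hasattr(p,'ptp') else np.ptp(p,-1)<12)],'mat')
sub=np.zeros((420,560),bool); sub[100:290,130:395]=1
m=(sub&(g<75)).astype(np.uint8); n,l,s,c=cv2.connectedComponentsWithStats(m); 
i=1+s[1:,4].argmax(); print(s[i]); rect(W[(l==i)&(Z<.0075)],'mat cc')
pl=sub&(Z>.008)&(Z<.015); pl=cv2.morphologyEx(pl.astype(np.uint8),2,np.ones((5,5))); rect(W[pl>0],'plate')
go([.4807,-.4056,.1],82.9);go([.4807,-.4056,.022],82.9)
E
```

```text
mat 6295 ((487.6145324707031, -399.4238586425781), (228.41412353515625, 158.49789428710938), 77.65552520751953) 0.003259401978476212
[ 142  113  240  169 6311]
mat cc 6287 ((487.6145324707031, -399.4238586425781), (228.41412353515625, 158.49789428710938), 77.65552520751953) 0.003259401978476212
plate 22333 ((481.52490234375, -405.8486328125), (200.46998596191406, 130.37965393066406), 82.62890625) 0.011308707421894687
turn [0.     0.0018 0.0001] shift [-31.4  98.6 -18.9]
turn [0.     0.0018 0.0001] shift [-31.4 176.6 -18.9]
```

arm_command(
  commands=[
    [0, 0.003, 0, -31.4, 20, -19.1, 0],
    [0, 0.003, 0, -31.4, 45, -19.1, 0],
    [0, 0.003, 0, -31.4, 70, -19.1, 0],
    [0, 0.003, 0, -31.4, 95, -19.1, 0],
    [0, 0.003, 0, -31.4, 115, -19.1, 0],
    [0, 0.003, 0, -31.4, 135, -19.1, 0],
    [0, 0.003, 0, -31.4, 150, -19.1, 0],
    [0, 0.003, 0, -31.4, 163, -19.1, 0],
    [0, 0.003, 0, -31.4, 172, -19.1, 0],
    [0, 0.003, 0, -31.4, 176.6, -19.1, 0],
  ],
)

```text
time_s: 4.15
ee_pos: [0.4808, -0.4055, 0.0214]
orientation: [-1.57, -0.0, 1.446]
ft_force: [0.2, -0.1, 0.3]
finger_gap: 0.0852
```

arm_command(
  commands=[
    [0, 0, 0, 0, 0, 0, 0.2],
    [0, 0, 0, 0, 0, 0, 0.3],
    [0, 0, 0, 0, 0, 0, 0.4],
    [0, 0, 0, 0, 0, 0, 0.5],
    [0, 0, 0, 0, 0, 0, 0.6],
    [0, 0, 0, 0, 0, 0, 0.7],
    [0, 0, 0, 0, 0, 0, 0.8],
    [0, 0, 0, 0, 0, 0, 1],
    [0, 0, 0, 0, 0, 0, 1],
    [0, 0, 0, 0, 0, 0, 1],
  ],
  squeeze=70,
)

```text
time_s: 5.15
ee_pos: [0.4811, -0.4056, 0.0224]
orientation: [-1.571, -0.0, 1.446]
ft_force: [-0.5, 2.0, 6.1]
finger_gap: 0.0274
```

```bash
python3 - <<'E'
from h import *
st()
E
```

```text
5.15 pos [ 0.4811 -0.4056  0.0224] rpy [-9.003e+01 -1.000e-02  8.283e+01] F [-0.52  2.01  6.14] T [ 0.36  0.18 -0.02] gap 0.0274 q [ 0.14  0.61  0.65  1.68 -0.43  0.99  2.38]
```

arm_command(
  commands=[
    [0, 0, 0, 0, -2, 0, 1],
    [0, 0, 0, 0, -5, 0, 1],
    [0, 0, 0, 0, -10, 0, 1],
    [0, 0, 0, 0, -20, 0, 1],
    [0, 0, 0, 0, -35, 0, 1],
    [0, 0, 0, 0, -55, 0, 1],
    [0, 0, 0, 0, -75, 0, 1],
    [0, 0, 0, 0, -90, 0, 1],
    [0, 0, 0, 0, -100, 0, 1],
    [0, 0, 0, 0, -103, 0, 1],
  ],
)

```text
time_s: 6.15
ee_pos: [0.4813, -0.406, 0.1264]
orientation: [-1.572, 0.001, 1.446]
ft_force: [0.1, -1.1, -5.1]
finger_gap: 0.0273
```

```bash
python3 - <<'E'
from h import *
import math
st()
a=math.radians(74.1)
for tr in ((.5234,.0089),(.5256,.0067)):
  P=np.array(tr)-.114*np.array([math.cos(a),math.sin(a)]); print(P); go([*P,.125],74.1)
E
```

```text
6.15 pos [ 0.4813 -0.406   0.1264] rpy [-9.010e+01  3.000e-02  8.283e+01] F [ 0.11 -1.05 -5.09] T [-0.05  0.01 -0.03] gap 0.0273 q [ 0.09  0.49  0.71  1.61 -0.34  1.17  2.33]
[ 0.49216865 -0.10073851]
turn [ 0.0017  0.1523 -0.0004] shift [304.2   1.2  27.3]
[ 0.49436865 -0.10293851]
turn [ 0.0017  0.1523 -0.0004] shift [302.3   1.2  24.9]
```

arm_command(
  commands=[
    [0.0, 0, 0, 10, 0, 1, 1],
    [0.0, 0.01, 0, 30, 0, 3, 1],
    [0.0, 0.03, 0, 60, 0, 5, 1],
    [0.0, 0.05, 0, 95, 0, 8, 1],
    [0.001, 0.07, 0, 130, 0, 11, 1],
    [0.0015, 0.09, 0, 170, 0, 15, 1],
    [0.0017, 0.11, 0, 210, 0, 18, 1],
    [0.0017, 0.13, 0, 250, 0, 22, 1],
    [0.0017, 0.145, 0, 280, 0, 24, 1],
    [0.0017, 0.1523, 0, 301.3, 0, 25.9, 1],
  ],
)

```text
time_s: 7.15
ee_pos: [0.492, -0.0999, 0.1242]
orientation: [-1.567, -0.001, 1.296]
ft_force: [-0.4, -0.3, -5.8]
finger_gap: 0.0271
```

arm_command(
  commands=[
    [0, 0, 0, 0, 4, 0, 1],
    [0, 0, 0, 0, 10, 0, 1],
    [0, 0, 0, 0, 16, 0, 1],
    [0, 0, 0, 0, 21, 0, 1],
    [0, 0, 0, 0, 25, 0, 1],
    [0, 0, 0, 0, 27, 0, 1],
    [0, 0, 0, 0, 28, 0, 1],
    [0, 0, 0, 0, 28, 0, 1],
    [0, 0, 0, 0, 28, 0, 1],
    [0, 0, 0, 0, 28, 0, 1],
  ],
)

```text
time_s: 8.15
ee_pos: [0.4929, -0.1034, 0.0972]
orientation: [-1.569, -0.0, 1.293]
ft_force: [0.0, -0.1, -5.3]
finger_gap: 0.0272
```

```bash
python3 - <<'E'
from h import *
import math
st(); go([.4932,-.1038,.0888],74.1)
for n in ("scene","top"):
    p,d=cams.camera(n); W=cloud(n,d); np.savez(f'{n}1.npz',p=p,d=d); c=p[150:290,180:400] if n=='scene' else p[190:310,200:420]
    cv2.imwrite(f'pics/{n}1.png',cv2.resize(c[:,:,::-1],None,fx=3,fy=3,interpolation=2))
E
```

```text
8.15 pos [ 0.4929 -0.1034  0.0972] rpy [-8.992e+01 -1.000e-02  7.410e+01] F [ 0.05 -0.08 -5.32] T [ 0.05  0.06 -0.  ] gap 0.0272 q [-0.49  0.22  0.68  1.96 -0.16  1.02  1.55]
turn [-0.0014  0.      0.0001] shift [-0.3  8.4 -0.4]
```

View pics/scene1.png

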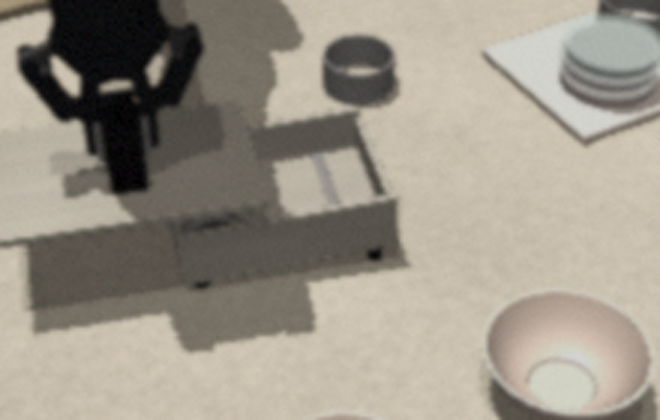

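View pics/top1.png

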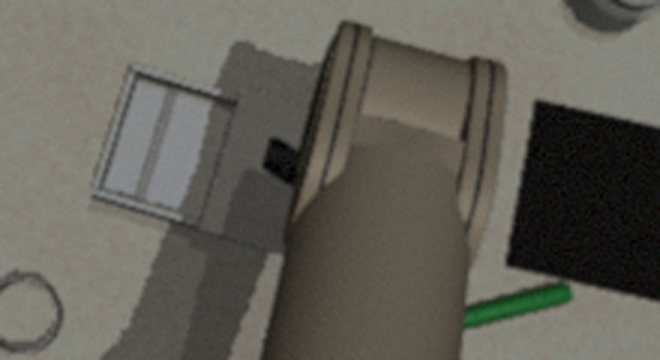

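arm_command(
  commands=[
    [0, 0, 0, 0, 2, 0, 1],
    [0, 0, 0, 0, 4, 0, 1],
    [0, 0, 0, 0, 5.5, 0, 1],
    [0, 0, 0, 0, 6.5, 0, 1],
    [0, 0, 0, 0, 7, 0, 1],
    [0, 0, 0, 0, 7.4, 0, 1],
    [0, 0, 0, 0, 7.8, 0, 1],
    [0, 0, 0, 0, 8, 0, 1],
    [0, 0, 0, 0, 8, 0, 1],
    [0, 0, 0, 0, 8, 0, 1],
  ],
)

```text
time_s: 9.25
ee_pos: [0.4927, -0.1035, 0.0891]
orientation: [-1.569, 0.0, 1.293]
ft_force: [-0.2, 0.3, -5.6]
finger_gap: 0.0271
```

```bash
python3 - <<'E'
from h import *
st()
E
```

```text
9.25 pos [ 0.4927 -0.1035  0.0891] rpy [-89.9   0.   74.1] F [-0.25  0.3  -5.59] T [ 0.05  0.02 -0.  ] gap 0.0271 q [-0.49  0.23  0.68  1.97 -0.17  1.    1.56]
```

arm_command(
  commands=[
    [0, 0, 0, 0, 0.2, 0, 1],
    [0, 0, 0, 0, 0.4, 0, 1],
    [0, 0, 0, 0, 0.6, 0, 1],
    [0, 0, 0, 0, 0.8, 0, 1],
    [0, 0, 0, 0, 1.0, 0, 1],
    [0, 0, 0, 0, 1.2, 0, 1],
    [0, 0, 0, 0, 1.4, 0, 1],
    [0, 0, 0, 0, 1.5, 0, 1],
    [0, 0, 0, 0, 1.5, 0, 1],
    [0, 0, 0, 0, 1.5, 0, 1],
  ],
)

```text
time_s: 10.25
ee_pos: [0.4928, -0.1034, 0.0877]
orientation: [-1.569, -0.0, 1.293]
ft_force: [-0.6, -0.2, -1.6]
finger_gap: 0.0273
```

```bash
python3 - <<'E'
from h import *
st()
E
```

```text
10.25 pos [ 0.4928 -0.1034  0.0877] rpy [-89.91  -0.    74.1 ] F [-0.62 -0.21 -1.57] T [0.18 0.18 0.09] gap 0.0273 q [-0.49  0.23  0.68  1.97 -0.17  1.    1.56]
```

arm_command(
  commands=[
    [0, 0, 0, 0, 0.2, 0, 1],
    [0, 0, 0, 0, 0.4, 0, 1],
    [0, 0, 0, 0, 0.6, 0, 1],
    [0, 0, 0, 0, 0.6, 0, 1],
    [0, 0, 0, 0, 0.6, 0, 1],
    [0, 0, 0, 0, 0.6, 0, 1],
    [0, 0, 0, 0, 0.6, 0, 1],
    [0, 0, 0, 0, 0.6, 0, 1],
    [0, 0, 0, 0, 0.6, 0, 1],
    [0, 0, 0, 0, 0.6, 0, 1],
  ],
)

```text
time_s: 11.25
ee_pos: [0.4929, -0.1033, 0.0874]
orientation: [-1.569, -0.001, 1.293]
ft_force: [-5.2, 1.1, 6.4]
finger_gap: 0.0275
```

```bash
python3 - <<'E'
from h import *
st()
E
```

```text
11.25 pos [ 0.4929 -0.1033  0.0874] rpy [-8.991e+01 -3.000e-02  7.410e+01] F [-5.23  1.06  6.44] T [0.72 0.74 0.13] gap 0.0275 q [-0.49  0.23  0.67  1.97 -0.17  0.99  1.56]
```

arm_command(
  commands=[
    [0, 0, 0, 1, 0, 0, 1],
    [0, 0, 0, 3, 0, 0, 1],
    [0, 0, 0, 6, -0.1, 0, 1],
    [0, 0, 0, 10, -0.2, 0, 1],
    [0, 0, 0, 14, -0.3, 0, 1],
    [0, 0, 0, 18, -0.4, 0, 1],
    [0, 0, 0, 22, -0.5, 0, 1],
    [0, 0, 0, 25, -0.6, 0, 1],
    [0, 0, 0, 28, -0.65, 0, 1],
    [0, 0, 0, 30, -0.68, 0, 1],
  ],
)

```text
time_s: 12.25
ee_pos: [0.5011, -0.0742, 0.0881]
orientation: [-1.569, -0.001, 1.293]
ft_force: [-5.3, 0.9, 8.2]
finger_gap: 0.0274
```

```bash
python3 - <<'E'
from h import *
st()
E
```

```text
12.25 pos [ 0.5011 -0.0742  0.0881] rpy [-8.990e+01 -4.000e-02  7.411e+01] F [-5.28  0.87  8.17] T [0.64 0.92 0.14] gap 0.0274 q [-0.53  0.24  0.66  1.96 -0.17  1.    1.5 ]
```

arm_command(
  commands=[
    [0, 0, 0, 2, -0.1, 0, 1],
    [0, 0, 0, 6, -0.25, 0, 1],
    [0, 0, 0, 11, -0.4, 0, 1],
    [0, 0, 0, 16, -0.55, 0, 1],
    [0, 0, 0, 22, -0.7, 0, 1],
    [0, 0, 0, 28, -0.83, 0, 1],
    [0, 0, 0, 34, -0.97, 0, 1],
    [0, 0, 0, 40, -1.1, 0, 1],
    [0, 0, 0, 45, -1.2, 0, 1],
    [0, 0, 0, 48, -1.28, 0, 1],
  ],
)

```text
time_s: 13.25
ee_pos: [0.5143, -0.0278, 0.0893]
orientation: [-1.569, -0.001, 1.294]
ft_force: [-5.7, 0.2, 6.2]
finger_gap: 0.0271
```

```bash
python3 - <<'E'
from h import *
st()
p,d=cams.camera('scene'); cv2.imwrite('pics/s2.png',cv2.resize(p[150:290,180:400,::-1],None,fx=3,fy=3,interpolation=2))
E
```

```text
13.25 pos [ 0.5143 -0.0278  0.0893] rpy [-8.990e+01 -3.000e-02  7.413e+01] F [-5.65  0.17  6.2 ] T [0.29 0.93 0.02] gap 0.0271 q [-0.59  0.25  0.63  1.94 -0.18  1.    1.41]
```

View pics/s2.png

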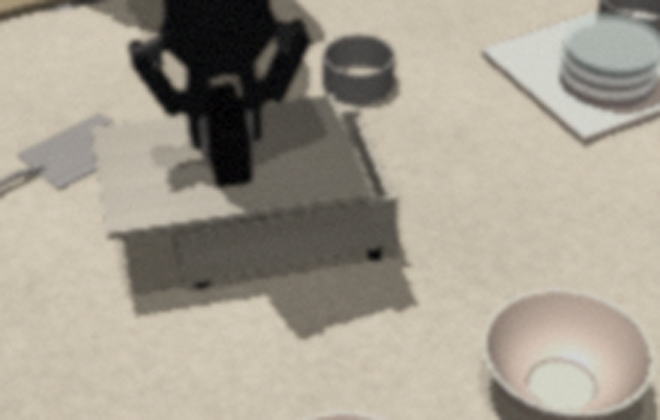

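arm_command(
  commands=[
    [0, 0, 0, 2, 0, 0.05, 1],
    [0, 0, 0, 6, -0.1, 0.1, 1],
    [0, 0, 0, 11, -0.25, 0.15, 1],
    [0, 0, 0, 16, -0.35, 0.2, 1],
    [0, 0, 0, 22, -0.5, 0.25, 1],
    [0, 0, 0, 28, -0.63, 0.3, 1],
    [0, 0, 0, 34, -0.76, 0.3, 1],
    [0, 0, 0, 40, -0.9, 0.3, 1],
    [0, 0, 0, 45, -1.0, 0.3, 1],
    [0, 0, 0, 48, -1.08, 0.3, 1],
  ],
)

```text
time_s: 14.3
ee_pos: [0.5274, 0.0185, 0.0905]
orientation: [-1.569, -0.001, 1.294]
ft_force: [-4.0, 0.5, 5.2]
finger_gap: 0.027
```

```bash
python3 - <<'E'
from h import *
st()
E
```

```text
14.3 pos [0.5274 0.0185 0.0905] rpy [-8.993e+01 -3.000e-02  7.413e+01] F [-3.98  0.48  5.22] T [ 0.01  0.79 -0.04] gap 0.027 q [-0.65  0.28  0.6   1.91 -0.18  1.01  1.33]
```

arm_command(
  commands=[
    [0, 0, 0, 2, 0, 0.05, 1],
    [0, 0, 0, 6, -0.1, 0.1, 1],
    [0, 0, 0, 11, -0.25, 0.15, 1],
    [0, 0, 0, 16, -0.35, 0.2, 1],
    [0, 0, 0, 22, -0.5, 0.25, 1],
    [0, 0, 0, 28, -0.63, 0.3, 1],
    [0, 0, 0, 34, -0.76, 0.35, 1],
    [0, 0, 0, 40, -0.9, 0.4, 1],
    [0, 0, 0, 45, -1.0, 0.4, 1],
    [0, 0, 0, 48, -1.08, 0.4, 1],
  ],
)

```text
time_s: 15.3
ee_pos: [0.5404, 0.0648, 0.0915]
orientation: [-1.57, -0.0, 1.294]
ft_force: [-1.8, -0.2, 5.8]
finger_gap: 0.0272
```

```bash
python3 - <<'E'
from h import *
st()
E
```

```text
15.3 pos [0.5404 0.0648 0.0915] rpy [-8.996e+01 -2.000e-02  7.413e+01] F [-1.81 -0.24  5.81] T [-0.38  0.45 -0.1 ] gap 0.0272 q [-0.7   0.31  0.58  1.86 -0.2   1.02  1.25]
```

arm_command(
  commands=[
    [0, 0, 0, 1, 0, 0.05, 1],
    [0, 0, 0, 2, 0, 0.1, 1],
    [0, 0, 0, 3, -0.05, 0.1, 1],
    [0, 0, 0, 4, -0.1, 0.1, 1],
    [0, 0, 0, 5, -0.1, 0.1, 1],
    [0, 0, 0, 6, -0.15, 0.1, 1],
    [0, 0, 0, 7, -0.15, 0.1, 1],
    [0, 0, 0, 8, -0.2, 0.1, 1],
    [0, 0, 0, 8, -0.2, 0.1, 1],
    [0, 0, 0, 8, -0.2, 0.1, 1],
  ],
)

```text
time_s: 16.3
ee_pos: [0.5425, 0.0721, 0.0917]
orientation: [-1.57, -0.0, 1.293]
ft_force: [-1.0, -0.5, 4.9]
finger_gap: 0.027
```

```bash
python3 - <<'E'
from h import *
st()
E
```

```text
16.3 pos [0.5425 0.0721 0.0917] rpy [-8.997e+01 -2.000e-02  7.411e+01] F [-0.97 -0.51  4.93] T [-0.35  0.24 -0.09] gap 0.027 q [-0.7   0.32  0.57  1.86 -0.2   1.03  1.24]
```

arm_command(
  commands=[
    [0, 0, 0, 0.6, 0, 0, 1],
    [0, 0, 0, 1.2, -0.05, 0, 1],
    [0, 0, 0, 1.8, -0.1, 0, 1],
    [0, 0, 0, 2.4, -0.15, 0, 1],
    [0, 0, 0, 3, -0.2, 0, 1],
    [0, 0, 0, 3.6, -0.25, 0, 1],
    [0, 0, 0, 4.2, -0.3, 0, 1],
    [0, 0, 0, 4.8, -0.35, 0, 1],
    [0, 0, 0, 5, -0.4, 0, 1],
    [0, 0, 0, 5, -0.4, 0, 1],
  ],
)

```text
time_s: 17.3
ee_pos: [0.5436, 0.0758, 0.092]
orientation: [-1.57, 0.001, 1.293]
ft_force: [-2.8, -2.7, 8.2]
finger_gap: 0.0272
```

```bash
python3 - <<'E'
from h import *
st()
E
```

```text
17.3 pos [0.5436 0.0758 0.092 ] rpy [-8.995e+01  5.000e-02  7.407e+01] F [-2.76 -2.7   8.23] T [-1.18  0.63 -0.06] gap 0.0272 q [-0.71  0.32  0.57  1.85 -0.2   1.03  1.23]
```

arm_command(
  commands=[
    [0, 0, 0, 0.5, -0.1, 0, 1],
    [0, 0, 0, 1, -0.2, 0, 1],
    [0, 0, 0, 1.5, -0.3, 0, 1],
    [0, 0, 0, 2, -0.4, 0, 1],
    [0, 0, 0, 2.5, -0.5, 0, 1],
    [0, 0, 0, 3, -0.6, 0, 1],
    [0, 0, 0, 3.5, -0.65, 0, 1],
    [0, 0, 0, 4, -0.7, 0, 1],
    [0, 0, 0, 4, -0.7, 0, 1],
    [0, 0, 0, 4, -0.7, 0, 1],
  ],
)

```text
time_s: 18.3
ee_pos: [0.5447, 0.0799, 0.0928]
orientation: [-1.57, 0.001, 1.293]
ft_force: [-1.5, -1.8, 7.4]
finger_gap: 0.0272
```

```bash
python3 - <<'E'
from h import *
st()
E
```

```text
18.3 pos [0.5447 0.0799 0.0928] rpy [-8.995e+01  3.000e-02  7.408e+01] F [-1.5  -1.75  7.41] T [-1.03  0.59 -0.02] gap 0.0272 q [-0.71  0.32  0.57  1.85 -0.2   1.03  1.23]
```

arm_command(
  commands=[
    [0, 0, 0, 0.6, -0.1, 0, 1],
    [0, 0, 0, 1.2, -0.2, 0, 1],
    [0, 0, 0, 1.8, -0.25, 0, 1],
    [0, 0, 0, 2.4, -0.3, 0, 1],
    [0, 0, 0, 3, -0.35, 0, 1],
    [0, 0, 0, 3.6, -0.4, 0, 1],
    [0, 0, 0, 4.2, -0.45, 0, 1],
    [0, 0, 0, 5, -0.5, 0, 1],
    [0, 0, 0, 5, -0.5, 0, 1],
    [0, 0, 0, 5, -0.5, 0, 1],
  ],
)

```text
time_s: 19.3
ee_pos: [0.5462, 0.0851, 0.0935]
orientation: [-1.57, -0.0, 1.293]
ft_force: [-2.1, -1.1, 9.8]
finger_gap: 0.0273
```

```bash
python3 - <<'E'
from h import *
st()
E
```

```text
19.3 pos [0.5462 0.0851 0.0935] rpy [-89.96  -0.    74.09] F [-2.09 -1.06  9.79] T [-0.87  0.69 -0.08] gap 0.0273 q [-0.72  0.33  0.57  1.84 -0.2   1.03  1.22]
```

arm_command(
  commands=[
    [0, 0, 0, 0.6, -0.15, 0, 1],
    [0, 0, 0, 1.2, -0.3, 0, 1],
    [0, 0, 0, 1.8, -0.4, 0, 1],
    [0, 0, 0, 2.5, -0.45, 0, 1],
    [0, 0, 0, 3.2, -0.5, 0, 1],
    [0, 0, 0, 4, -0.55, 0, 1],
    [0, 0, 0, 5, -0.6, 0, 1],
    [0, 0, 0, 6, -0.65, 0, 1],
    [0, 0, 0, 6, -0.65, 0, 1],
    [0, 0, 0, 6, -0.65, 0, 1],
  ],
)

```text
time_s: 20.3
ee_pos: [0.5479, 0.0912, 0.094]
orientation: [-1.57, -0.0, 1.293]
ft_force: [-1.0, -0.2, 7.7]
finger_gap: 0.0274
```

```bash
python3 - <<'E'
from h import *
st()
E
```

```text
20.3 pos [0.5479 0.0912 0.094 ] rpy [-8.996e+01 -2.000e-02  7.411e+01] F [-0.98 -0.23  7.71] T [-0.61  0.37 -0.07] gap 0.0274 q [-0.72  0.33  0.56  1.83 -0.2   1.04  1.21]
```

arm_command(
  commands=[
    [0, 0, 0, 0.6, -0.05, 0, 1],
    [0, 0, 0, 1.2, -0.1, 0, 1],
    [0, 0, 0, 1.8, -0.15, 0, 1],
    [0, 0, 0, 2.5, -0.2, 0, 1],
    [0, 0, 0, 3.2, -0.2, 0, 1],
    [0, 0, 0, 4, -0.2, 0, 1],
    [0, 0, 0, 5, -0.2, 0, 1],
    [0, 0, 0, 6, -0.2, 0, 1],
    [0, 0, 0, 6, -0.2, 0, 1],
    [0, 0, 0, 6, -0.2, 0, 1],
  ],
)

```text
time_s: 21.3
ee_pos: [0.5496, 0.0972, 0.0941]
orientation: [-1.57, -0.001, 1.294]
ft_force: [-0.7, 1.2, 6.0]
finger_gap: 0.0275
```

```bash
python3 - <<'E'
from h import *
st()
E
```

```text
21.3 pos [0.5496 0.0972 0.0941] rpy [-8.997e+01 -3.000e-02  7.412e+01] F [-0.72  1.23  6.01] T [-0.36  0.25 -0.01] gap 0.0275 q [-0.73  0.34  0.56  1.82 -0.21  1.04  1.2 ]
```

arm_command(
  commands=[
    [0, 0, 0, 0.8, 0, 0, 1],
    [0, 0, 0, 1.6, 0, 0, 1],
    [0, 0, 0, 2.4, 0.05, 0, 1],
    [0, 0, 0, 3.2, 0.1, 0, 1],
    [0, 0, 0, 4, 0.15, 0, 1],
    [0, 0, 0, 4.8, 0.2, 0, 1],
    [0, 0, 0, 5.6, 0.25, 0, 1],
    [0, 0, 0, 6.5, 0.3, 0, 1],
    [0, 0, 0, 7, 0.35, 0, 1],
    [0, 0, 0, 7, 0.35, 0, 1],
  ],
)

```text
time_s: 22.3
ee_pos: [0.5515, 0.1042, 0.0938]
orientation: [-1.57, -0.001, 1.294]
ft_force: [-1.1, 1.6, 5.8]
finger_gap: 0.0274
```

```bash
python3 - <<'E'
from h import *
st()
E
```

```text
22.3 pos [0.5515 0.1042 0.0938] rpy [-8.997e+01 -5.000e-02  7.413e+01] F [-1.12  1.57  5.75] T [-0.16  0.18 -0.06] gap 0.0274 q [-0.73  0.34  0.56  1.82 -0.21  1.04  1.19]
```

Roller ≈ 50 mm, N ≈ 11 N; continuing down.

arm_command(
  commands=[
    [0, 0, 0, 0.8, 0.05, 0, 1],
    [0, 0, 0, 1.6, 0.1, 0, 1],
    [0, 0, 0, 2.4, 0.2, 0, 1],
    [0, 0, 0, 3.2, 0.3, 0, 1],
    [0, 0, 0, 4, 0.4, 0, 1],
    [0, 0, 0, 4.5, 0.5, 0, 1],
    [0, 0, 0, 5, 0.6, 0, 1],
    [0, 0, 0, 5.5, 0.7, 0, 1],
    [0, 0, 0, 6, 0.75, 0, 1],
    [0, 0, 0, 6, 0.75, 0, 1],
  ],
)

```text
time_s: 23.3
ee_pos: [0.5533, 0.1103, 0.0932]
orientation: [-1.57, -0.001, 1.294]
ft_force: [-1.0, 2.3, 5.8]
finger_gap: 0.0276
```

```bash
python3 - <<'E'
from h import *
st()
E
```

```text
23.3 pos [0.5533 0.1103 0.0932] rpy [-8.998e+01 -8.000e-02  7.414e+01] F [-0.96  2.27  5.83] T [ 0.01  0.17 -0.09] gap 0.0276 q [-0.74  0.35  0.55  1.81 -0.21  1.04  1.19]
```

arm_command(
  commands=[
    [0, 0, 0, 0.6, 0.1, 0, 1],
    [0, 0, 0, 1.2, 0.2, 0, 1],
    [0, 0, 0, 1.8, 0.3, 0, 1],
    [0, 0, 0, 2.4, 0.4, 0, 1],
    [0, 0, 0, 3, 0.5, 0, 1],
    [0, 0, 0, 3.5, 0.55, 0, 1],
    [0, 0, 0, 4, 0.6, 0, 1],
    [0, 0, 0, 4.5, 0.6, 0, 1],
    [0, 0, 0, 5, 0.6, 0, 1],
    [0, 0, 0, 5, 0.6, 0, 1],
  ],
)

```text
time_s: 24.3
ee_pos: [0.5545, 0.1145, 0.0925]
orientation: [-1.57, -0.0, 1.294]
ft_force: [-1.8, 0.3, 6.5]
finger_gap: 0.0273
```

```bash
python3 - <<'E'
from h import *
st()
E
```

```text
24.3 pos [0.5545 0.1145 0.0925] rpy [-8.996e+01 -3.000e-02  7.412e+01] F [-1.76  0.27  6.52] T [-0.64  0.38 -0.09] gap 0.0273 q [-0.74  0.35  0.55  1.8  -0.21  1.04  1.18]
```

arm_command(
  commands=[
    [0, 0, 0, 0.5, 0, 0, 1],
    [0, 0, 0, 1, 0, 0, 1],
    [0, 0, 0, 1.5, 0, 0, 1],
    [0, 0, 0, 2, 0, 0, 1],
    [0, 0, 0, 2.2, 0, 0, 1],
    [0, 0, 0, 2.5, 0, 0, 1],
    [0, 0, 0, 2.5, 0, 0, 1],
    [0, 0, 0, 2.5, 0, 0, 1],
    [0, 0, 0, 2.5, 0, 0, 1],
    [0, 0, 0, 2.5, 0, 0, 1],
  ],
)

```text
time_s: 25.3
ee_pos: [0.5551, 0.1167, 0.0925]
orientation: [-1.57, -0.0, 1.294]
ft_force: [-1.4, 0.0, 8.0]
finger_gap: 0.0271
```

```bash
python3 - <<'E'
from h import *
st()
E
```

```text
25.3 pos [0.5551 0.1167 0.0925] rpy [-8.996e+01 -1.000e-02  7.412e+01] F [-1.4   0.04  8.01] T [-0.75  0.52 -0.06] gap 0.0271 q [-0.75  0.36  0.55  1.8  -0.21  1.04  1.18]
```

arm_command(
  commands=[
    [0, 0, 0, 0, -0.2, 0, 1],
    [0, 0, 0, 0, -0.4, 0, 1],
    [0, 0, 0, 0, -0.6, 0, 1],
    [0, 0, 0, 0, -0.8, 0, 1],
    [0, 0, 0, 0, -1.0, 0, 1],
    [0, 0, 0, 0, -1.3, 0, 1],
    [0, 0, 0, 0, -2, 0, 1],
    [0, 0, 0, 0, -4, 0, 1],
    [0, 0, 0, 0, -8, 0, 1],
    [0, 0, 0, 0, -14, 0, 1],
  ],
)

```text
time_s: 26.3
ee_pos: [0.5542, 0.1165, 0.106]
orientation: [-1.568, 0.001, 1.293]
ft_force: [-0.2, -0.1, -4.7]
finger_gap: 0.0273
```

arm_command(
  commands=[
    [0, 0, 0, 0, -8, 0, 1],
    [0, 0, 0, 0, -16, 0, 1],
    [0, 0, 0, 0, -24, 0, 1],
    [0, 0, 0, -10, -30, 0, 1],
    [0, 0, 0, -30, -30, 0, 1],
    [0, 0, 0, -60, -30, 0, 1],
    [0, 0, 0, -95, -30, 0, 1],
    [0, 0, 0, -130, -30, 0, 1],
    [0, 0, 0, -160, -30, 0, 1],
    [0, 0, 0, -180, -30, 0, 1],
  ],
)

```text
time_s: 27.3
ee_pos: [0.5033, -0.0609, 0.1358]
orientation: [-1.568, 0.0, 1.289]
ft_force: [-0.3, 0.1, -4.9]
finger_gap: 0.027
```

```bash
python3 - <<'E'
from h import *
st()
for n,sl in (('scene',np.s_[150:290,180:400]),('top',np.s_[190:310,200:420])):
    p,d=cams.camera(n); np.savez(f'{n}3.npz',p=p,d=d); cv2.imwrite(f'pics/{n}3.png',cv2.resize(p[sl][:,:,::-1],None,fx=3,fy=3,interpolation=2))
    W=cloud(n,d); q=W.reshape(-1,3); q=q[~np.isnan(q).any(1)]; a=np.deg2rad(74.1); c=(.5234,.0089) if n=='top' else (.5277,.0046); e=q[:,:2]-c
    ty=e@[np.cos(a),np.sin(a)]; tx=e@[np.sin(a),-np.cos(a)]
    from scipy.optimize import least_squares
    for lo,hi in ((-.045,.045),(-.045,-.01),(.01,.045)):
        f=(tx>lo)&(tx<hi)&(ty>.038)&(ty<.076)&(q[:,2]>.05)&(q[:,2]<.085); 
        if f.sum()>10: print(n,f.sum(),least_squares(lambda v:np.hypot(ty[f]-v[0],q[f,2]-v[1])-.0225,[.056,.05],loss='soft_l1',f_scale=.002).x)
E
```

```text
27.3 pos [ 0.5033 -0.0609  0.1358] rpy [-8.987e+01  2.000e-02  7.386e+01] F [-0.29  0.15 -4.89] T [ 0.02 -0.04 -0.06] gap 0.027 q [-0.58  0.17  0.68  1.92 -0.12  1.1   1.43]
scene 323 [0.05543328 0.05182453]
scene 106 [0.0554047  0.05178029]
scene 150 [0.0555003  0.05174438]
top 480 [0.05511466 0.05027526]
top 187 [0.05534264 0.05017777]
top 186 [0.05495491 0.05037712]
```

View pics/scene3.png

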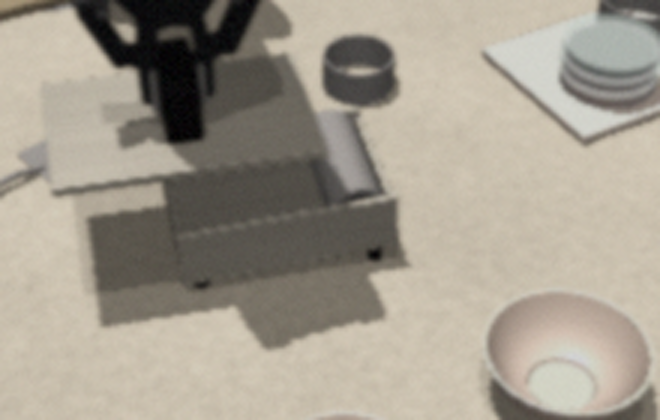

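View pics/top3.png

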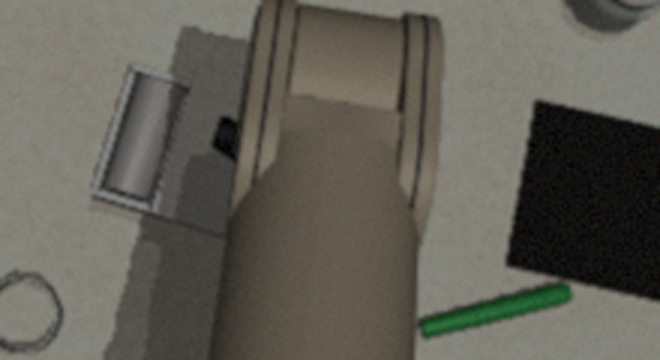

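The roller is home: centre at tray y ≈ 55 mm, z ≈ 44.5 mm, square, and visible against the end stop in both crops. Now I'll take the press back to the mat.

```bash
python3 - <<'E'
from h import *
go([.4876,-.3994,.130],77.66)
E
```

```text
turn [-0.0023 -0.0688 -0.0007] shift [-328.4    6.   -79.6]
```

arm_command(
  commands=[
    [0, 0, 0, -12, 0, -3, 1],
    [0, -0.01, 0, -40, 0, -10, 1],
    [0, -0.02, 0, -75, 0, -18, 1],
    [0, -0.03, 0, -115, 0, -28, 1],
    [-0.001, -0.04, 0, -155, 0, -38, 1],
    [-0.002, -0.05, 0, -195, 0, -47, 1],
    [-0.0023, -0.06, 0, -235, 0, -57, 1],
    [-0.0023, -0.0688, 0, -275, 2, -67, 1],
    [-0.0023, -0.0688, 0, -308, 4, -75, 1],
    [-0.0023, -0.0688, 0, -328, 6, -79.6, 1],
  ],
)

```text
time_s: 28.4
ee_pos: [0.4902, -0.3975, 0.1295]
orientation: [-1.571, 0.002, 1.36]
ft_force: [-0.6, 0.6, -5.0]
finger_gap: 0.0272
```

arm_command(
  commands=[
    [0, 0, 0, 0, 0, 0, 1],
    [0, 0, 0, 0, 5, 0, 1],
    [0, 0, 0, 0, 15, 0, 1],
    [0, 0, 0, 0, 30, 0, 1],
    [0, 0, 0, 0, 45, 0, 1],
    [0, 0, 0, 0, 58, 0, 1],
    [0, 0, 0, 0, 68, 0, 1],
    [0, 0, 0, 0, 76, 0, 1],
    [0, 0, 0, 0, 80, 0, 1],
    [0, 0, 0, 0, 80, 0, 1],
  ],
)

```text
time_s: 29.4
ee_pos: [0.4919, -0.3938, 0.0494]
orientation: [-1.571, -0.0, 1.362]
ft_force: [-0.5, 0.4, -4.5]
finger_gap: 0.0268
```

```bash
python3 - <<'E'
from h import *
st(); go([.4876,-.3994,.0284],77.66)
E
```

```text
29.4 pos [ 0.4919 -0.3938  0.0494] rpy [-9.000e+01 -1.000e-02  7.804e+01] F [-0.52  0.39 -4.48] T [0.04 0.03 0.07] gap 0.0268 q [ 0.08  0.59  0.7   1.67 -0.43  1.04  2.28]
turn [0.     0.0066 0.0001] shift [-6.4 21.   3.1]
```

arm_command(
  commands=[
    [0, 0.0066, 0, -2, 4, 1, 1],
    [0, 0.0066, 0, -4, 9, 2, 1],
    [0, 0.0066, 0, -6.4, 14, 3.1, 1],
    [0, 0.0066, 0, -6.4, 18, 3.1, 1],
    [0, 0.0066, 0, -6.4, 21, 3.1, 1],
    [0, 0.0066, 0, -6.4, 23, 3.1, 1],
    [0, 0.0066, 0, -6.4, 24.5, 3.1, 1],
    [0, 0.0066, 0, -6.4, 25.5, 3.1, 1],
    [0, 0.0066, 0, -6.4, 26, 3.1, 1],
    [0, 0.0066, 0, -6.4, 26, 3.1, 1],
  ],
)

```text
time_s: 30.4
ee_pos: [0.4878, -0.3994, 0.0239]
orientation: [-1.571, 0.0, 1.356]
ft_force: [-0.1, -0.1, -5.7]
finger_gap: 0.0273
```

arm_command(
  commands=[
    [0, 0, 0, 0, 0.2, 0, 1],
    [0, 0, 0, 0, 0.4, 0, 1],
    [0, 0, 0, 0, 0.6, 0, 1],
    [0, 0, 0, 0, 0.8, 0, 1],
    [0, 0, 0, 0, 1.0, 0, 1],
    [0, 0, 0, 0, 1.1, 0, 1],
    [0, 0, 0, 0, 1.1, 0, 1],
    [0, 0, 0, 0, 1.1, 0, 1],
    [0, 0, 0, 0, 1.1, 0, 1],
    [0, 0, 0, 0, 1.1, 0, 1],
  ],
)

```text
time_s: 31.4
ee_pos: [0.4877, -0.3995, 0.0228]
orientation: [-1.571, 0.0, 1.356]
ft_force: [-0.4, -0.2, -5.4]
finger_gap: 0.0275
```

```bash
python3 - <<'E'
from h import *
st()
E
```

```text
31.4 pos [ 0.4877 -0.3995  0.0228] rpy [-90.03   0.    77.67] F [-0.4  -0.17 -5.39] T [-0.03  0.03  0.01] gap 0.0275 q [ 0.1   0.63  0.69  1.68 -0.46  1.    2.3 ]
```

arm_command(
  commands=[
    [0, 0, 0, 0, 0.2, 0, 1],
    [0, 0, 0, 0, 0.4, 0, 1],
    [0, 0, 0, 0, 0.6, 0, 1],
    [0, 0, 0, 0, 0.7, 0, 1],
    [0, 0, 0, 0, 0.7, 0, 1],
    [0, 0, 0, 0, 0.7, 0, 1],
    [0, 0, 0, 0, 0.7, 0, 1],
    [0, 0, 0, 0, 0.7, 0, 1],
    [0, 0, 0, 0, 0.7, 0, 1],
    [0, 0, 0, 0, 0.7, 0, 1],
  ],
)

```text
time_s: 32.4
ee_pos: [0.4878, -0.3995, 0.0224]
orientation: [-1.572, -0.0, 1.355]
ft_force: [-3.0, 2.4, 5.8]
finger_gap: 0.0274
```

```bash
python3 - <<'E'
from h import *
st()
E
```

```text
32.4 pos [ 0.4878 -0.3995  0.0224] rpy [-9.004e+01 -1.000e-02  7.766e+01] F [-2.99  2.36  5.79] T [0.78 0.73 0.04] gap 0.0274 q [ 0.1   0.63  0.69  1.68 -0.46  1.    2.3 ]
```

Press is down on the mat; opening, then rising.

arm_command(
  commands=[
    [0, 0, 0, 0, -0.3, 0, 0.8],
    [0, 0, 0, 0, -0.3, 0, 0.6],
    [0, 0, 0, 0, -0.3, 0, 0.5],
    [0, 0, 0, 0, -0.3, 0, 0.4],
    [0, 0, 0, 0, -0.3, 0, 0.3],
    [0, 0, 0, 0, -0.3, 0, 0.1],
    [0, 0, 0, 0, -0.3, 0, 0],
    [0, 0, 0, 0, -0.3, 0, 0],
    [0, 0, 0, 0, -0.3, 0, 0],
    [0, 0, 0, 0, -0.3, 0, 0],
  ],
)

```text
time_s: 33.4
ee_pos: [0.4878, -0.3995, 0.0224]
orientation: [-1.571, 0.0, 1.355]
ft_force: [-0.6, 0.0, 0.8]
finger_gap: 0.0857
```

```bash
python3 - <<'E'
from h import *
st()
E
```

```text
33.4 pos [ 0.4878 -0.3995  0.0224] rpy [-90.04   0.    77.66] F [-0.61  0.03  0.82] T [ 0.02  0.02 -0.06] gap 0.0857 q [ 0.1   0.63  0.69  1.68 -0.46  1.    2.3 ]
```

arm_command(
  commands=[
    [0, 0, 0, 0, -5, 0, 0],
    [0, 0, 0, 0, -15, 0, 0],
    [0, 0, 0, 0, -30, 0, 0],
    [0, 0, 0, 0, -50, 0, 0],
    [0, 0, 0, 0, -75, 0, 0],
    [0, 0, 0, 0, -100, 0, 0],
    [0, 0, 0, 0, -125, 0, 0],
    [0, 0, 0, 0, -150, 0, 0],
    [0, 0, 0, 0, -165, 0, 0],
    [0, 0, 0, 0, -170, 0, 0],
  ],
)

```text
time_s: 34.4
ee_pos: [0.4881, -0.4001, 0.1948]
orientation: [-1.574, 0.001, 1.355]
ft_force: [0.4, 0.7, -0.7]
finger_gap: 0.0853
```

arm_command(
  commands=[
    [0, 0, 0, 5, 0, 0, 0],
    [0, 0, 0, 15, 0, 3, 0],
    [0, 0, 0, 25, 0, 6, 0],
    [0, 0, 0, 35, 0, 9, 0],
    [0, 0, 0, 40, 0, 12, 0],
    [0, 0, 0, 40, 0, 15, 0],
    [0, 0, 0, 40, 0, 15, 0],
    [0, 0, 0, 40, 0, 15, 0],
    [0, 0, 0, 40, 0, 15, 0],
    [0, 0, 0, 40, 0, 15, 0],
  ],
)

```text
time_s: 35.4
ee_pos: [0.4815, -0.3575, 0.1924]
orientation: [-1.571, 0.0, 1.355]
ft_force: [-0.3, 1.5, 0.2]
finger_gap: 0.0852
```

```bash
python3 - <<'E'
from h import *
s=st(); p,d=cams.camera('wrist'); cv2.imwrite('pics/w4.png',p[:,:,::-1])
c=cams.camera_info('wrist'); v,u=np.mgrid[0:420,0:560]
X=np.stack([(u-c['cx'])/c['fx']*d,(v-c['cy'])/c['fy']*d,d],-1)
H=c['hand_eye']; X=X@H[:3,:3].T+H[:3,3]; W=X@Ro.from_euler('xyz',s['orientation']).as_matrix().T+s['ee_pos']; W[d==0]=np.nan
Z=W[...,2]; big=np.hypot(W[...,0]-.4876,W[...,1]+.3994)<.13
pl=big&(Z>.008)&(Z<.015); pl=cv2.morphologyEx(pl.astype(np.uint8),2,np.ones((5,5))); q=W[pl>0]
print('plate',cv2.minAreaRect((q[:,:2]*1000).astype(np.float32)),np.median(q[:,2])); A=np.c_[q[:,:2],np.ones(len(q))]; print('tilt',np.linalg.lstsq(A,q[:,2],rcond=None)[0])
p,d=cams.camera('scene'); cv2.imwrite('pics/s4.png',p[:,:,::-1])
E
```

```text
35.4 pos [ 0.4815 -0.3575  0.1924] rpy [-9.003e+01  1.000e-02  7.764e+01] F [-0.27  1.49  0.24] T [ 0.03 -0.01 -0.03] gap 0.0852 q [-0.07  0.37  0.8   1.62 -0.28  1.27  2.14]
plate ((488.09161376953125, -400.34881591796875), (200.29025268554688, 129.3196563720703), 77.62828826904297) 0.011331014813437013
tilt [-0.00015975 -0.00075726  0.01111686]
```

View pics/w4.png

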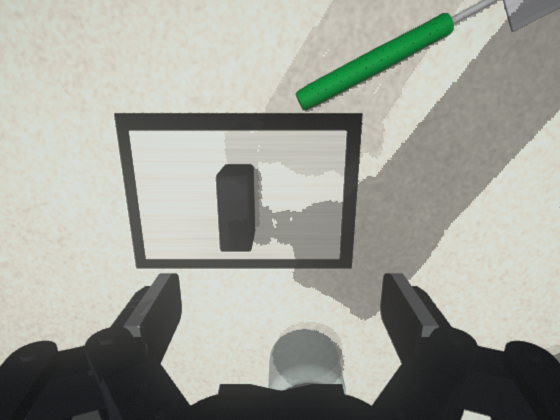

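View pics/s4.png

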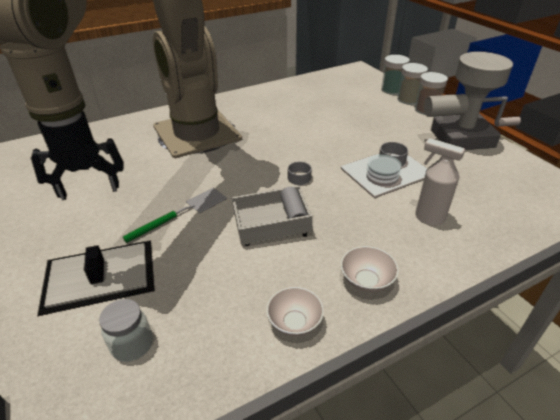

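The press is centred and flat on the mat: the plate spans about (130–348, 130–260) in the wrist view, with an even black border. The roller is home at (293,203) in the scene view, and the bystanders are where they started.

```bash
python3 -c "
from cell import env; print(env.job_done())"
```

```text
the job is handed in; nothing more can be done
None
```

I took the press by its handle and laid its plate on the roller. I then rolled the roller up the tray and over the rib, and put the press back on its mat. The job was handed in at about 35.5 s of the 67 s allowed; it reports no verdict.

- **Pressing:** from the wrist readings, the press bore on the roller with about 10–15 N while rolling (limit 30 N). I only read this once per move call, so brief peaks in between were not seen. Sideways friction of about 5 N built up on first contact. I eased it off with small sideways shifts, and it was under 2 N by the time the roller neared the rib.
- **Roller:** both cameras put it at tray y ≈ 55 mm and about 44.5 mm high (limit 48.5 mm), and square. That is inside the judged 52–62 mm. It sits at the rib side of the gap rather than touching the stop. I measured this just after lifting the press off; the last picture, taken after the release, shows it unchanged.
- **Press:** on the last wrist camera check it was within about 1 mm of the mat's centre, turned less than 0.1°, and flat on the mat. The gripper was open and clear of everything.
- **Bystanders:** they look unmoved in the last picture; I did not measure their positions again.
- **Disagreement:** the top and scene cameras differed by about 4 mm in world position. I corrected both against the wrist camera's view of the handle.

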